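# Take the left-hand nut off the polishing spindle

## Robot

A 6-joint arm with a two-finger parallel gripper is mounted at the origin on a cart in front of the work surface, level with it; the furniture and walls round the work are solid. World frame = base frame: x ahead of the robot, y to its left, z up, the work surface at z = 0. Lengths are in mm, angles in rad, forces in N, time in s.
With the tool pointing down it reaches from about 325 to 900 mm from the base axis. Payload 6.1 kg.
Tool frame: the origin (TCP) lies at the very end of the fingers, on their centre line; the grasp point (between the pads) lies 19 mm behind it (manip.grip_depth is the distance from the TCP to the grasp point, in mm); z points along the fingers, y is the direction in which the jaws open and shut (so a half turn about z gives the same grasp; the last joint's range is limited). The gripper opens to 87 mm and grips with 3 to 60 N. Pads are 19 mm wide; open, the fingers measure 117 mm over their backs; the gripper's body (75 mm by 190 mm) begins 51 mm behind the grasp point.
Start: joints at [-1.262, 0.22, 1.526, -0, 1.395, -0.126], TCP at [263.26, -566.842, 222.538] pointing down, gripper open.
Joint ranges: [-2.98, 2.98], [-0.91, 2.08], [0.09, 2.57], [-1.24, 4.39], [0.2, 2.65], [-2.68, 2.68]. Speed limits (rad/s): [2.57, 2.57, 3.01, 3.14, 3.14, 3.14].

## Interface

Orientations are given as [roll, pitch, yaw] about the fixed x, y, z axes, in that order (R = Rz(yaw) Ry(pitch) Rx(roll)).
In Python, from rig import telemetry, capture, camera_info, workorder, manip gives the robot as it stands. The module is installed in compiled form; this text tells all that it offers.
- The arm moves only by the shell command python3 -m handwheel 'ROWS' [FORCE]. ROWS is text: rows parted by semicolons, each of 5 numbers parted by spaces: the opening, from 0 (shut) to 1 (fully open), then the shift along the tool's x, y, z in mm, then the turn about the tool's z in degrees. A call has 1 to 20 rows; each row is the pose to reach, as a shift and turn from the pose measured when the call began, along the tool's axes at that moment; what a row does not reach only later rows make up. A row lasts 1/12 s, in which the tool goes at most 41.7 mm and 7.16 degrees, less where a joint would pass 70% of its speed; a pose out of reach is approached as far as the arm can. A call with a gripper value outside its range is refused whole. The fingers move at their own pace and stop on an object; FORCE is the grip in N (left out, the last holds). Time passes only in rows, so rows that repeat a pose let the fingers close. It gives the time, the measured TCP pose, the force and the opening at its end, in the units of the state.
- telemetry.get_obs(): the state, without advancing time (a new reading comes with each control period).
- capture(name): name is "scene" or "side" or "wrist"; returns the picture (384x512x3 uint8, red, green, blue); there is no depth.
- camera_info(name): a dict with "intrinsics" (3x3 intrinsics, pixels), "cam_to_world" (4x4, takes a point from camera to world coordinates). Camera axes: x right, y down, z forward; pixel columns grow to the right and rows downward; lengths in mm; the calibration is good to about 2 mm. A picture is of the moment at which its call begins: read the wrist's pose just before it. camera_info takes no time and is no camera call; for the wrist camera it gives the pose at the moment of the call.
- workorder.hand_in(): hands the job in, once; it reports no verdict.
The state is a dict: "t": time; "joints": joint angles; "joint_vel": joint speeds; "joint_efforts": joint torques, N m; "position": TCP position; "ee_rot": TCP orientation; "force": force on the tool from outside, world axes, zero at the start; "torque": the same for the moment, N m; "gripper_width": finger opening in mm.
Only numpy, scipy, OpenCV 4.12 (cv2) and the standard library are available. Lean on these libraries where they do the work, as an engineer would, in place of code of your own. Each camera call takes 0.05 s, during which the arm holds its last target. There are 200 camera calls.

## Task

Take the red-winged nut off the small polishing stand and leave it standing upright in the yellow job tray. It has a short left-hand thread, so it loosens clockwise as seen from above; turn it by feel only until it lets go, never forcing it against a stop or pulling on it while it still holds. Put the nut down without dropping it, and leave the tray and the things lying around where they are.

Things in the scene. Friction and masses are not known exactly. Their poses are not given: they have to be found in the camera images.
- nut: nut of the polishing spindle: dark ribbed round cap, 42 mm diameter, 24 mm high, open below, with a red upright wing on top; 54 mm high in all, 0.06 to 0.13 kg, loose. Origin: centre of the cap's lower rim; z up along the thread axis, x along the wing
- nut_grip (a point): middle of the nut's red wing, on the axis, 45 mm above the nut's lower rim; axes as the nut's. The wing is a bar 36 mm long (x), 10 mm thick (y), from 24 to 54 mm above the rim; its flat gripping faces look to +y and -y
- nut_thread (a point): middle of the hidden left-hand thread in the nut, 4 mm above the rim. Turning clockwise seen from above (yaw decreasing) loosens, against up to 0.3 N m. It lets go after 0.3 to 1.4 rad, different each time and not visible. A hard stop follows about 0.2 rad after that. Anticlockwise it tightens to a hard stop. While the thread holds, the nut can rise by at most 3 mm
- stand: fixed polishing stand: grey housing 104 x 92 mm, 41 mm high, on it a grey felt wheel, 86 mm diameter, top at 66 mm, and a brass washer, 47 mm, on which the nut sits (its rim 72 to 75 mm up). Origin: under the spindle axis at worktop height, z up. The spindle is braked; the yaw of stand and nut does not tell where the thread lets go
- spindle_end (a point): top of the spindle inside the nut, on the axis, 86 mm above the worktop; the nut is clear when its rim is higher. The brass washer is sprung (5 to 7 N upwards on the nut): as the nut is loosened, a hand that keeps its height feels this push come onto itself (3 N or so). The thread is free when a light pull up (under 10 N on top of that push) moves the nut more than 3 mm
- tray: yellow open job tray, 151 x 190 mm (its own x, y), its long side pointing away from the robot, 30 mm high, walls 3 mm, floor 2 mm thick, empty, loose. Origin: centre of its underside, z up. A white pedestal 0.18 m high with a machine on it stands to the right of its far part
- red_block: red lens holding block, 26 mm diameter, 16 mm high, loose bystander. Origin: centre of underside
- lens: clear uncut lens blank, 62 mm diameter, 6 mm thick, lying flat, loose bystander. Origin: centre of underside
- pads: roll of white blocking pads, 62 mm diameter, 26 mm high, loose bystander. Origin: centre of underside
Things that resemble listed ones, but are neither listed nor needed, are in the scene too. What is meant by the nut is not green, and is the larger of those in its own colour.

How it is judged (in metres and radians):
On the way:
1. the nut is off the spindle, lifted clear above it (z of nut in the frame of stand above 0.09 m), for 0.1 s.
At the end, for the whole second after the job is handed in: the nut stands upright (within 0.15 rad) on the tray's floor, its centre within 60 mm in x and 80 mm in y of the tray's centre, at rest (x of nut in the frame of tray between -0.06 and 0.06 m and y of nut in the frame of tray between -0.08 and 0.08 m and z of nut in the frame of tray below 0.008 m and angle between nut's own z axis and vertical below 0.15 rad and linear speed of nut below 0.02 m/s); the robot touches nothing.
It fails at once if the nut is forced: more than 30 N between the nut and the stand (thread, stops and washer together) (contact force between nut and stand above 30 N).
It fails at once if the nut is dropped into the tray (falls faster than 0.6 m/s low over it) (linear speed of nut above 0.6 m/s and horizontal distance between nut and tray below 0.09 m and height (world z) of nut below 0.03 m).
It fails at once if the tray is shifted by more than 30 mm (distance of tray from where it was at the start of the episode above 0.03 m).
It fails at once if a bystander is shifted by more than 15 mm (distance of any of red_block, lens, pads from where it was at the start of the episode above 0.015 m).
It also fails if it takes over 61 s, if anything falls off the work surface, if the arm or the gripper's body presses on something with over 40 N, if the wrist force passes 120 N, or if a joint passes its speed limit or range.

## Working session

There is one attempt and no reset: what is moved stays moved. The work goes in short steps, Python scripts to look and compute and a shell command to move; the robot and the scene stay as the last step left them, time stands still between calls to the robot, and variables do not carry over. Pictures are saved under pics/ and viewed, about 8 in all and at most 12, crops included, and the job is handed in when it is done.

```bash
mkdir -p pics; cat > h.py <<'E'
import numpy as np, cv2
from rig import telemetry, capture, camera_info
def save(img,name): cv2.imwrite('pics/'+name,cv2.cvtColor(img,cv2.COLOR_RGB2BGR))
def ray(info,px,z):
    K=np.array(info['intrinsics']);T=np.array(info['cam_to_world'])
    d=T[:3,:3]@np.linalg.solve(K,[px[0],px[1],1.]);o=T[:3,3]
    return o+d*(z-o[2])/d[2]
E
python3 - <<'E'
from h import *
a=capture('scene');b=capture('side')
np.save('scene.npy',a);np.save('side.npy',b)
m=np.hstack([a,b]);save(cv2.resize(a,(800,600)),'scene1.png');save(cv2.resize(b,(800,600)),'side1.png')
for n in('scene','side','wrist'):
    i=camera_info(n);print(n,np.round(i['intrinsics'],1).tolist(),np.round(i['cam_to_world'],2).tolist())
print(telemetry.get_obs())
E
```

```text
scene [[476.5, 0.0, 253.8], [0.0, 476.5, 194.9], [0.0, 0.0, 1.0]] [[-0.7, -0.51, 0.49, -189.27], [-0.71, 0.52, -0.48, 849.28], [-0.01, -0.69, -0.73, 1070.4], [0.0, 0.0, 0.0, 1.0]]
side [[391.0, 0.0, 248.0], [0.0, 391.0, 193.0], [0.0, 0.0, 1.0]] [[-0.82, -0.31, 0.48, 29.47], [-0.57, 0.4, -0.71, 913.83], [0.03, -0.86, -0.51, 589.7], [0.0, 0.0, 0.0, 1.0]]
wrist [[266.6, 0.0, 255.3], [0.0, 266.6, 191.7], [0.0, 0.0, 1.0]] [[0.42, -0.87, -0.27, 336.92], [-0.91, -0.4, -0.12, -531.88], [-0.0, 0.3, -0.96, 383.25], [0.0, 0.0, 0.0, 1.0]]
{'t': 0.1, 'joints': array([-1.26210132e+00,  2.21136818e-01,  1.52754347e+00, -3.73952571e-06,
        1.39471252e+00, -1.26140723e-01]), 'joint_vel': array([-4.81724078e-05, -1.61692322e-03,  2.15694421e-04, -1.38876900e-03,
        2.20657766e-04,  2.37841602e-03]), 'joint_efforts': array([ 5.12239494e-04, -4.95944238e+01, -3.88520586e+01,  7.01145502e-02,
        5.14896505e-02, -6.24648374e-05]), 'position': array([ 263.08154745, -566.28816175,  221.52838157]), 'ee_rot': array([-3.13980635e+00, -2.22818787e-04,  4.34836188e-01]), 'force': array([-0.01100719,  0.50981041,  0.49619026]), 'torque': array([ 0.02359133,  0.03019353, -0.04330762]), 'gripper_width': 87.4673420167345}
```

View pics/scene1.png

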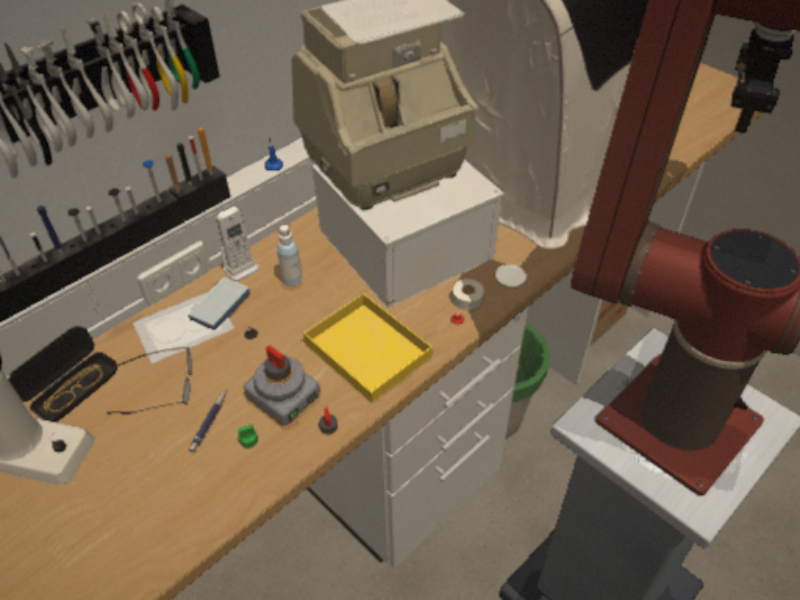

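View pics/side1.png

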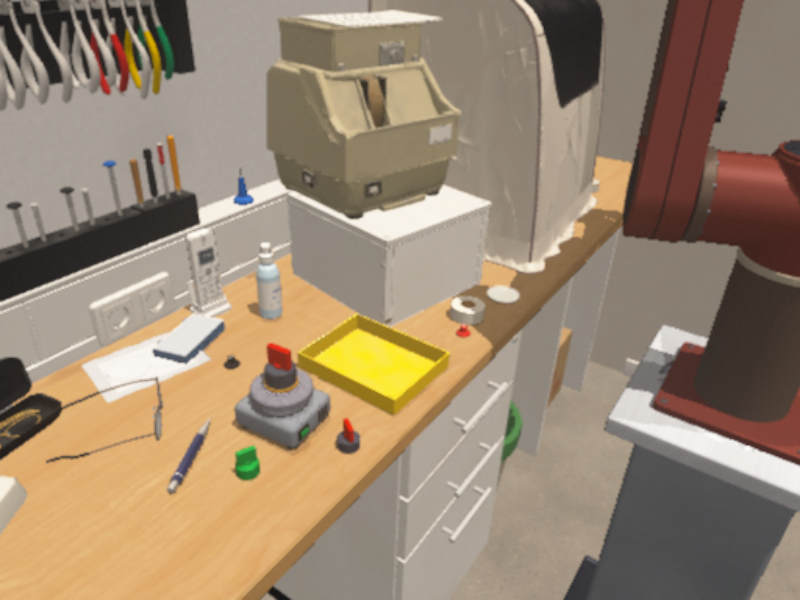

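Both views agree. There are three candidates (enlarged scene pixels):
- The nut on the stand, red wing at (275,357).
- A small red-winged nut on the bench at (328,420).
- A green one at (248,435).

The one on the stand is red, the larger of the two red ones, and sits on the felt wheel, so it fits. I'll measure it and confirm in a crop.

```bash
python3 - <<'E'
from h import *
res={}
for n,(cx,cy) in (('scene',(176,228)),('side',(179,228))):
    im=np.load(n+'.npy');hsv=cv2.cvtColor(im,cv2.COLOR_RGB2HSV)
    red=(((hsv[...,0]<8)|(hsv[...,0]>172))&(hsv[...,1]>150)&(hsv[...,2]>80)).astype(np.uint8)
    k,l,st,c=cv2.connectedComponentsWithStats(red)
    i=min(range(1,k),key=lambda i:np.hypot(*(c[i]-[cx,cy])));print(n,st[i],c[i])
    for j in range(1,k):
        if st[j,4]>20 and st[j,0]<320 and st[j,1]>150: print('  red',st[j],c[j])
    res[n]=c[i]
    y=((hsv[...,0]>20)&(hsv[...,0]<33)&(hsv[...,1]>190)&(hsv[...,2]>80)).astype(np.uint8)
    y=cv2.morphologyEx(y,cv2.MORPH_OPEN,np.ones((3,3)))
    k,l,st,c=cv2.connectedComponentsWithStats(y);j=1+np.argmax(st[1:,4]);
    cnt=cv2.findContours((l==j).astype(np.uint8),cv2.RETR_EXTERNAL,2)[0][0]
    ap=cv2.approxPolyDP(cv2.convexHull(cnt),4,True)[:,0];info=camera_info(n)
    print('tray',st[j]);
    for p in ap: print(p,ray(info,p,30).round(),ray(info,p,0).round())
    ys,xs=np.where(red&(cv2.circle(np.zeros_like(red),tuple(int(v) for v in res[n]),14,1,-1)))
    save(cv2.resize(im[190:290,130:240],None,fx=5,fy=5,interpolation=2),n+'_crop.png')
A=[];B=[]
for n in res:
    i=camera_info(n);P=np.array(i['intrinsics'])@np.linalg.inv(np.array(i['cam_to_world']))[:3];A.append(P);B.append(res[n])
X=cv2.triangulatePoints(A[0],A[1],B[0],B[1]);print('wing',(X[:3]/X[3]).ravel())
i=camera_info('scene');print(ray(i,res['scene'],112))
a=cv2.imread('pics/scene_crop.png');b=cv2.imread('pics/side_crop.png');cv2.imwrite('pics/crop.png',cv2.resize(np.hstack([a,b]),(800,364)))
E
```

```text
scene [171 221  11  15  96] [175.96875 228.15625]
  red [289 201   8   6  40] [292.425 203.725]
  red [171 221  11  15  96] [175.96875 228.15625]
  red [208 261   4  12  33] [209.21212121 266.81818182]
tray [111  37   9  28 101]
[111  37] [1637.  -53.   30.] [1689.  -79.    0.]
[119  64] [1425.   45.   30.] [1471.   22.    0.]
side [171 220  15  17 192] [178.36458333 227.88020833]
  red [292 209   9   7  41] [296.07317073 212.26829268]
  red [171 220  15  17 192] [178.36458333 227.88020833]
  red [220 268   6  15  68] [222.39705882 275.02941176]
tray [ 191  202   96   62 3019]
[191 226] [584. 342.  30.] [614. 311.   0.]
[229 202] [579. 197.  30.] [608. 158.   0.]
[285 225] [402. 198.  30.] [422. 160.   0.]
[286 232] [385. 222.  30.] [404. 185.   0.]
[249 263] [392. 369.  30.] [411. 340.   0.]
[192 234] [560. 365.  30.] [589. 336.   0.]
wing [514.22547533 452.30424028 117.81220653]
[518.96985958 449.96990479 112.        ]
```

View pics/crop.png

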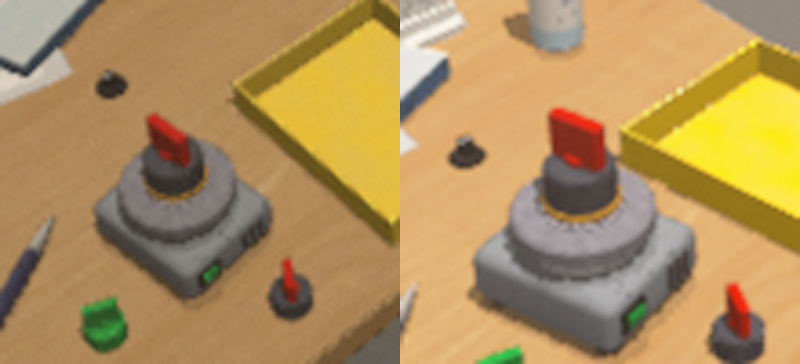

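The crop confirms it: the dark ribbed cap with the red wing is on the stand's brass washer, wing middle at about scene pixel (176,228). Next I'll check obstacle positions for the swing.

```bash
python3 - <<'E'
from h import *
s=.64
for n,L in (('scene',dict(coverfront=(550,243,0),pedNear=(390,300,0),pedRight=(496,250,0),pedTopNear=(388,245,180),pedTopL=(316,170,180),pedTopR=(500,193,180),pads=(468,290,26),lens=(510,275,6),redblk=(457,318,16),trayFar=(365,297,30),trayL=(305,338,30),trayR=(430,350,30),trayN=(373,385,30),bottle=(290,284,0),)),('side',dict(coverfront=(530,268,0),pedNear=(390,318,0),trayFar=(358,317,30),trayL=(299,352,30),trayR=(448,352,30),trayN=(395,395,30),bottle=(270,317,0)))):
    i=camera_info(n)
    for k,(u,v,z) in L.items(): print(n,k,ray(i,(u*s,v*s,),z).round())
# wing top edge direction, from crops: crop 550x500 -> 400x364 (scale 1/5*550/400)
c=550/400/5
for n,off,ps in (('scene',0,[(150,117),(187,138)]),('side',400,[(551,110),(603,124)])):
    q=[ray(camera_info(n),(130+(u-off)*c,190+v*c),127) for u,v in ps];d=q[1]-q[0];print(n,np.round(q),np.degrees(np.arctan2(d[1],d[0])),np.linalg.norm(d))
E
```

```text
scene coverfront [ 433. -207.    0.]
scene pedNear [554. 152.   0.]
scene pedRight [ 500. -109.    0.]
scene pedTopNear [529. 177. 180.]
scene pedTopL [788. 125. 180.]
scene pedTopR [483. -76. 180.]
scene pads [448.  42.  26.]
scene lens [428. -66.   6.]
scene redblk [419. 105.  16.]
scene trayFar [574. 200.  30.]
scene trayL [575. 349.  30.]
scene trayR [392. 207.  30.]
scene trayN [408. 335.  30.]
scene bottle [730. 264.   0.]
side coverfront [ 434. -217.    0.]
side pedNear [556. 129.   0.]
side trayFar [576. 200.  30.]
side trayL [586. 339.  30.]
side trayR [398. 197.  30.]
side trayN [405. 336.  30.]
side bottle [731. 258.   0.]
scene [[532. 452. 127.]
 [499. 446. 127.]] -168.9894398557623 34.41042774950043
side [[534. 450. 127.]
 [501. 443. 127.]] -167.04990210656555 33.78566169483749
```

Wing centre is at about (516,449), with the wing yawed about 12° and 34 mm long, which fits. Tray centre is at about (489,270). The grasp should use tool yaw ≈ 192° so joint 6 has room for the clockwise turn. I'll swing on a small radius past the covered machine, turning on the way.

```bash
python3 -m handwheel '1 16 -28 0 -5;1 32 -57 0 -10;1 48 -85 0 -15;1 63 -113 0 -20;1 79 -142 -5 -25;1 95 -170 -5 -30;1 111 -199 -10 -35;1 127 -227 -10 -40;1 142 -255 -10 -45;1 158 -284 -10 -50;1 174 -312 -10 -55;1 174 -312 -10 -60' 20; python3 -c "
from h import *
o=telemetry.get_obs();print(o['position'],o['ee_rot'],o['joints'])"
```

```text
t: 1.1
position: [289.5, -205.7, 231.6]
ee_rot: [-3.141, -0.004, 1.49]
force: [-0.4, -0.9, 0.1]
gripper_width: 87.0
[ 289.51170282 -205.68605984  231.58074507] [-3.14105982 -0.00395126  1.48953059] [-0.84334505 -0.49036092  2.14846519  0.00249932  1.48660217 -0.76229442]
```

```bash
python3 -m handwheel '1 34 6 0 -5;1 68 12 0 -11;1 102 18 0 -16;1 135 24 0 -22;1 169 30 0 -27;1 203 36 0 -33;1 237 42 0 -38;1 271 48 0 -43;1 305 58 0 -49;1 340 69 0 -55;1 374 79 0 -60;1 408 90 0 -66;1 442 100 0 -72;1 476 110 0 -77;1 510 121 0 -83;1 544 132 0 -88;1 578 142 0 -94;1 612 153 0 -99;1 645 164 0 -104;1 671 172 0 -107'; python3 - <<'E'
from h import *
o=telemetry.get_obs();print(o['position'],o['ee_rot'],o['joints'],o['force'],o['torque'])
w=capture('wrist');i=camera_info('wrist');np.save('w1.npy',w);print(np.round(i['cam_to_world'],2).tolist())
save(w,'w1.png')
hsv=cv2.cvtColor(w,cv2.COLOR_RGB2HSV)
red=(((hsv[...,0]<8)|(hsv[...,0]>172))&(hsv[...,1]>150)&(hsv[...,2]>70)).astype(np.uint8)
k,l,st,c=cv2.connectedComponentsWithStats(red)
for j in range(1,k):
    if st[j,4]>100: 
        r=cv2.minAreaRect(np.argwhere(l==j)[:,::-1].astype(np.float32));print(st[j],c[j],r)
        for p in cv2.boxPoints(r): print(p,ray(i,p,127).round(1))
E
```

```text
t: 2.77
position: [515.6, 451.3, 233.0]
ee_rot: [3.138, -0.0, -2.921]
force: [0.2, -0.6, -0.1]
gripper_width: 87.0
[515.60179343 451.33244398 233.04830458] [ 3.13772281e+00 -2.50251975e-04 -2.92096552e+00] [ 0.60221531  0.35601671  1.34146817  0.00371504  1.44289979 -1.18967928] [ 0.16033282 -0.64807598 -0.08467934] [ 0.0999939  -0.09929985 -0.00163005]
[[-0.22, 0.93, 0.29, 436.14], [0.98, 0.21, 0.07, 435.72], [0.01, 0.3, -0.95, 393.68], [0.0, 0.0, 0.0, 1.0]]
[  0  33  14  21 248] [ 5.89112903 43.51612903] ((6.5, 43.0), (20.0, 13.0), 90.0)
[-6.123234e-16  3.300000e+01] [423.6 204.3 127. ]
[13. 33.] [421.1 215.4 127. ]
[13. 53.] [437.5 214.7 127. ]
[ 0. 53.] [440.1 203.4 127. ]
[250  85  16  17 121] [257.47933884  93.02479339] ((257.56756591796875, 92.90541076660156), (7.55609655380249, 20.343338012695312), 35.53767776489258)
[248.58107  98.98649] [428.8 429.1 127. ]
[260.40543  82.43244] [412.1 436.7 127. ]
[266.55408  86.82433] [414.6 443.2 127. ]
[254.7297  103.37838] [431.3 435.7 127. ]
[245 172  14  37 329] [251.35258359 190.00303951] ((251.5, 190.0), (36.0, 13.0), 90.0)
[245. 172.] [498.6 440.7 127. ]
[258. 172.] [495.7 453.7 127. ]
[258. 208.] [534.  462.5 127. ]
[245. 208.] [537.1 449.  127. ]
```

View pics/w1.png

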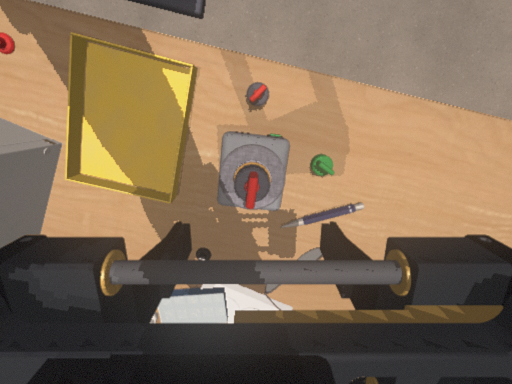

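The wrist view shows the red wing centred at (251,190) on the stand, the small red decoy at (258,94), the green one at (322,166) and the tray at left (68–193, 35–200). Next I'll refine the wing's axis and angle.

```bash
python3 - <<'E'
from h import *
o=telemetry.get_obs();w=np.load('w1.npy');i=camera_info('wrist')
hsv=cv2.cvtColor(w,cv2.COLOR_RGB2HSV)
red=(((hsv[...,0]<8)|(hsv[...,0]>172))&(hsv[...,1]>150)&(hsv[...,2]>50))
for r in range(170,212,2):
    x=np.where(red[r,235:270])[0]+235
    if len(x): print(r,x.min(),x.max(),int(w[r,x].mean()),ray(i,(x.mean(),r),127).round(1), (ray(i,(x.max()+.5,r),127)-ray(i,(x.min()-.5,r),127)).round(1)[1])
# brass washer / cap
K=np.array(i['intrinsics']);T=np.linalg.inv(np.array(i['cam_to_world']))
for P in ([516,451,127],[516,451,99]):
    q=K@(T[:3]@np.array(P+[1.]));print(P,q[:2]/q[2])
save(cv2.resize(w[150:225,210:295],None,fx=7,fy=7,interpolation=2),'w1c.png')
E
```

```text
172 253 253 75 [496.8 448.7 127. ] 1.0
174 251 256 74 [498.7 449.6 127. ] 6.0
176 250 256 74 [500.9 449.6 127. ] 7.0
178 249 257 89 [503.  450.1 127. ] 9.1
180 249 257 97 [505.  450.5 127. ] 9.1
182 248 257 94 [507.2 450.5 127. ] 10.1
184 246 257 95 [509.5 450.4 127. ] 12.2
186 245 258 91 [511.7 450.4 127. ] 14.2
188 245 258 91 [513.8 450.9 127. ] 14.2
190 246 257 92 [515.9 451.4 127. ] 12.2
192 247 255 95 [518.2 451.3 127. ] 9.2
194 247 255 95 [520.3 451.8 127. ] 9.2
196 247 255 95 [522.5 452.3 127. ] 9.2
198 247 254 96 [524.8 452.3 127. ] 8.2
200 246 254 93 [527.1 452.2 127. ] 9.3
202 246 253 95 [529.4 452.2 127. ] 8.3
204 246 253 95 [531.6 452.7 127. ] 8.3
206 246 253 95 [533.8 453.2 127. ] 8.3
208 249 251 98 [535.9 454.2 127. ] 3.1
[516, 451, 127] [251.14082748 189.9881679 ]
[516, 451, 99] [251.36106939 182.86404821]
```

View pics/w1c.png

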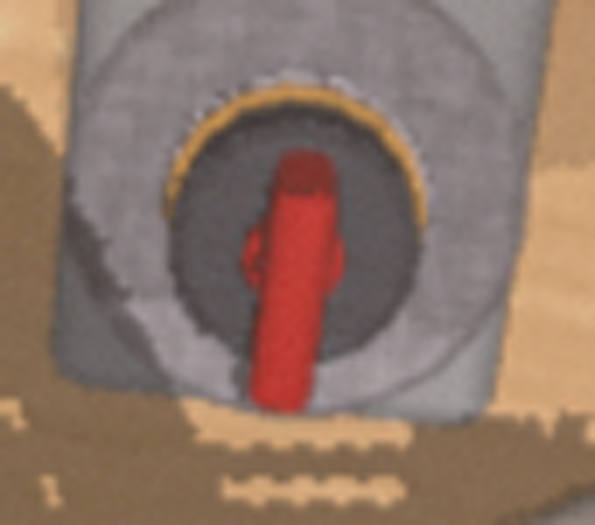

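The crop shows the wing's top face running from (253.6,177.6) to (250.3,208.6). That gives a yaw of about 5.5° (the far views said 12°) and a centre of about (519,452). I'll go lower and look again from close by.

```bash
python3 -m handwheel '1 -3 0 26 4;1 -3 0 52 6;1 -3 0 78 6;1 -3 0 78 6;1 -3 0 78 6'; python3 - <<'E'
from h import *
o=telemetry.get_obs();print(o['position'],o['ee_rot'],o['force'],o['torque'])
i=camera_info('wrist');w=capture('wrist');np.save('w2.npy',w)
K=np.array(i['intrinsics']);T=np.linalg.inv(np.array(i['cam_to_world']))
q=K@(T[:3]@np.array([519,452,127,1.]));c=q[:2]/q[2];print(c)
hsv=cv2.cvtColor(w,cv2.COLOR_RGB2HSV)
red=(((hsv[...,0]<8)|(hsv[...,0]>172))&(hsv[...,1]>150)&(hsv[...,2]>50))
pts=[]
for r in range(int(c[1])-40,int(c[1])+45,3):
    if r>383: break
    x=np.where(red[r,int(c[0])-35:int(c[0])+35])[0]+int(c[0])-35
    if len(x): print(r,x.min(),x.max(),int(w[r,x,0].mean()),ray(i,(x.mean(),r),127).round(1))
u,v=c.astype(int);u0,v0=max(u-45,0),min(max(v-50,0),384-110);print(u0,v0)
save(cv2.resize(w[v0:v0+110,u0:u0+90],None,fx=5,fy=5,interpolation=2),'w2c.png')
E
```

```text
t: 3.23
position: [517.5, 454.5, 151.6]
ee_rot: [3.138, -0.005, -3.023]
force: [1.1, -0.3, -0.1]
gripper_width: 86.9
[517.45455252 454.52823626 151.58759629] [ 3.13818727 -0.00515248 -3.02269199] [ 1.11265634 -0.32871661 -0.12149709] [ 0.12898721 -0.14370626 -0.00073283]
[251.29580128 223.73582616]
192 246 251 130 [494.2 447.  127. ]
195 244 251 130 [496.5 446.6 127. ]
198 243 252 132 [498.9 446.9 127. ]
201 242 252 137 [501.2 446.8 127. ]
204 242 253 187 [503.5 447.4 127. ]
207 240 255 184 [505.9 447.6 127. ]
210 239 256 183 [508.3 447.9 127. ]
213 239 256 180 [510.6 448.2 127. ]
216 240 255 185 [513.  448.4 127. ]
219 241 252 187 [515.6 448.  127. ]
222 241 252 187 [518.  448.2 127. ]
225 241 252 186 [520.5 448.5 127. ]
228 241 252 164 [522.9 448.8 127. ]
231 242 251 115 [525.5 448.7 127. ]
234 242 251 115 [527.9 449.3 127. ]
237 242 251 115 [530.5 449.6 127. ]
240 242 252 152 [533.  450.3 127. ]
243 247 250 139 [535.4 451.7 127. ]
206 173
```

View pics/w2c.png

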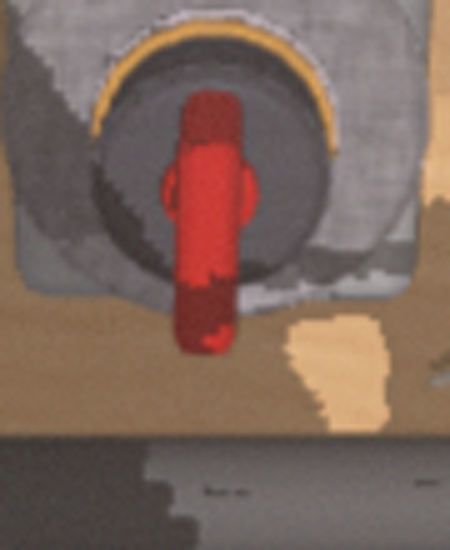

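The close view gives a wing centre of about (518.5,449), yaw ≈ 185.7° against tool 186.8°. I'll descend so the finger ends stay clear of the cap, then part-close.

```bash
python3 -m handwheel '1 0 -5 15 1;0.6 0 -5 30 1;0.4 0 -5 42 1;0.35 0 -5 49 1;0.35 0 -5 49 1;0.35 0 -5 49 1' 6;  python3 - <<'E'
from h import *
o=telemetry.get_obs();print(o['position'],o['ee_rot'],o['force'],o['torque'],o['gripper_width'],o['joints'])
i=camera_info('wrist');w=capture('wrist');np.save('w3.npy',w)
save(w[150:384,130:380],'w3.png')
hsv=cv2.cvtColor(w,cv2.COLOR_RGB2HSV)
red=(((hsv[...,0]<8)|(hsv[...,0]>172))&(hsv[...,1]>150)&(hsv[...,2]>50))
for r in range(210,320,6):
    x=np.where(red[r,200:300])[0]+200
    if len(x): print(r,x.min(),x.max(),int(w[r,x,0].mean()),ray(i,(x.mean(),r),127).round(1))
E
```

```text
t: 3.78
position: [519.1, 450.6, 104.8]
ee_rot: [3.137, -0.002, -3.04]
force: [-0.4, -0.6, 1.1]
gripper_width: 61.2
[519.05345116 450.64249532 104.7960929 ] [ 3.13653658e+00 -2.16488109e-03 -3.03991446e+00] [-0.38375081 -0.58586141  1.0859081 ] [ 0.12897047 -0.07889145 -0.0064035 ] 61.19060127326403 [ 0.59761977  0.46236612  1.44838547  0.0058106   1.23034443 -1.07678816]
210 253 253 132 [491.4 446.7 127. ]
216 246 258 137 [495.  446.5 127. ]
222 245 259 138 [498.7 446.9 127. ]
228 242 261 177 [502.4 446.9 127. ]
234 241 263 177 [506.2 447.6 127. ]
240 242 261 120 [510.  447.7 127. ]
246 244 259 120 [513.9 448.1 127. ]
252 244 259 189 [517.8 448.4 127. ]
258 245 258 148 [521.8 448.8 127. ]
```

View pics/w3.png

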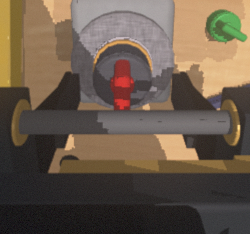

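Wing sits about 2 mm to one side of the finger centre. I'll correct that, close gently, then firm up.

```bash
python3 -m handwheel '0.35 0 -2 2 0;0.2 0 -2 2 0;0.1 0 -2 2 0;0 0 -2 2 0;0 0 -2 2 0;0 0 -2 2 0;0 0 -2 2 0;0 0 -2 2 0' 5; python3 -c "
from h import *
o=telemetry.get_obs();print(o['position'],o['ee_rot'],o['force'],o['torque'],o['gripper_width'])"
```

```text
t: 4.5
position: [519.8, 448.8, 103.7]
ee_rot: [3.136, -0.001, -3.04]
force: [1.6, -0.5, 0.6]
gripper_width: 9.9
[519.80736255 448.81371077 103.65364885] [ 3.13621799e+00 -8.54321090e-04 -3.03995418e+00] [ 1.55804363 -0.47953416  0.60799558] [-0.06689773 -0.1500754  -0.0157345 ] 9.873582764898275
```

```bash
python3 -m handwheel '0 0 0 0 0;0 0 0 0 0;0 0 0 0 0' 35; python3 -m handwheel '0 0 0 0 1;0 0 0 0 2;0 0 0 0 3;0 0 0 0 4;0 0 0 0 5;0 0 0 0 5'; python3 -c "
from h import *
o=telemetry.get_obs();print(o['position'],o['ee_rot'],o['force'],o['torque'],o['gripper_width'])"
```

```text
t: 4.75
position: [519.8, 448.8, 103.6]
ee_rot: [3.136, -0.001, -3.04]
force: [0.4, -0.7, 1.3]
gripper_width: 9.6
t: 5.25
position: [519.8, 449.0, 103.7]
ee_rot: [3.136, -0.001, -3.129]
force: [0.8, 0.7, 0.2]
gripper_width: 10.0
[519.79316692 449.01788208 103.70865432] [ 3.13601131e+00 -1.23537942e-03 -3.12860056e+00] [0.81713193 0.72556665 0.24421468] [ 0.21450301 -0.14549058  0.10024578] 9.989637739291666
```

```bash
python3 -m handwheel '0 0 0 0 2;0 0 0 0 4;0 0 0 0 6;0 0 0 0 6'; cat > s.py <<'E'
from h import *
o=telemetry.get_obs();y=o['ee_rot'][2];y=y-2*np.pi if y>0 else y
print('turned',round(-3.040-y,3),'pos',o['position'].round(1),'F',o['force'].round(1),'T',o['torque'].round(2),'w',round(o['gripper_width'],1),'q6',round(o['joints'][5],2))
E
python3 s.py; python3 -m handwheel '0 0 0 0 2;0 0 0 0 4;0 0 0 0 5;0 0 0 0 5'; python3 s.py
```

```text
t: 5.58
position: [519.9, 449.4, 103.9]
ee_rot: [3.135, -0.001, 3.049]
force: [0.6, 1.4, 0.0]
gripper_width: 9.8
turned 0.195 pos [519.9 449.4 103.9] F [0.6 1.4 0. ] T [ 0.4  -0.17 -0.06] w 9.8 q6 -0.88
t: 5.92
position: [520.0, 449.7, 104.0]
ee_rot: [3.135, -0.002, 2.962]
force: [0.4, 1.7, -0.1]
gripper_width: 9.7
turned 0.281 pos [520.  449.7 104. ] F [ 0.4  1.7 -0.1] T [ 0.48 -0.18  0.04] w 9.7 q6 -0.8
```

```bash
python3 -m handwheel '0 0 -0.5 0.2 2;0 0 -0.5 0.2 4;0 0 -0.5 0.2 4;0 0 -0.5 0.2 4'; python3 s.py; python3 -m handwheel '0 0 0 -0.5 0;0 0 0 -1 0;0 0 0 -1 0'; python3 s.py
```

```text
t: 6.25
position: [520.1, 449.4, 104.0]
ee_rot: [3.135, -0.002, 2.894]
force: [0.4, 1.4, 1.4]
gripper_width: 9.8
turned 0.35 pos [520.1 449.4 104. ] F [0.4 1.4 1.4] T [ 0.37 -0.25 -0.03] w 9.8 q6 -0.73
t: 6.5
position: [520.0, 449.3, 104.2]
ee_rot: [3.135, -0.002, 2.894]
force: [2.9, 4.2, -5.7]
gripper_width: 9.9
turned 0.349 pos [520.  449.3 104.2] F [ 2.9  4.2 -5.7] T [ 0.67 -0.62  0.07] w 9.9 q6 -0.73
```

```bash
python3 -m handwheel '0 0 0 0.4 2;0 0 0 0.4 4;0 0 0 0.4 6;0 0 0 0.4 6;0 0 0 0.4 6'; python3 s.py; python3 -m handwheel '0 0 0 -0.5 0;0 0 0 -1 0;0 0 0 -1 0'; python3 s.py
```

```text
t: 6.92
position: [520.1, 449.2, 104.2]
ee_rot: [3.135, -0.003, 2.791]
force: [0.6, 1.9, 0.8]
gripper_width: 9.3
turned 0.452 pos [520.1 449.2 104.2] F [0.6 1.9 0.8] T [ 0.21 -0.22 -0.04] w 9.3 q6 -0.63
t: 7.17
position: [520.1, 449.1, 104.7]
ee_rot: [3.135, -0.003, 2.791]
force: [2.8, 1.6, -4.1]
gripper_width: 9.7
turned 0.452 pos [520.1 449.1 104.7] F [ 2.8  1.6 -4.1] T [ 0.58 -0.58  0.03] w 9.7 q6 -0.63
```

```bash
python3 -m handwheel '0 0 0 0.4 2;0 0 0 0.4 4;0 0 0 0.4 5;0 0 0 0.4 5;0 0 0 0.4 5'; python3 s.py; python3 -m handwheel '0 0 0 -0.5 0;0 0 0 -1 0;0 0 0 -1 0'; python3 s.py
```

```text
t: 7.58
position: [520.1, 449.2, 104.6]
ee_rot: [3.135, -0.003, 2.705]
force: [0.5, 1.6, 1.1]
gripper_width: 9.9
turned 0.538 pos [520.1 449.2 104.6] F [0.5 1.6 1.1] T [ 0.25 -0.3   0.03] w 9.9 q6 -0.54
t: 7.83
position: [520.1, 449.1, 105.3]
ee_rot: [3.136, -0.003, 2.705]
force: [1.5, 1.9, -2.3]
gripper_width: 10.1
turned 0.538 pos [520.1 449.1 105.3] F [ 1.5  1.9 -2.3] T [ 0.4  -0.42 -0.  ] w 10.1 q6 -0.54
```

```bash
python3 -m handwheel '0 0 0 -0.5 0;0 0 0 -1 0;0 0 0 -1 0'; python3 s.py
```

```text
t: 8.08
position: [520.0, 448.6, 106.6]
ee_rot: [3.136, -0.003, 2.705]
force: [-0.1, -0.6, 2.0]
gripper_width: 9.7
turned 0.538 pos [520.  448.6 106.6] F [-0.1 -0.6  2. ] T [-0.22 -0.08 -0.08] w 9.7 q6 -0.54
```

```bash
python3 -m handwheel '0 0 0 -0.5 0;0 0 0 -1 0;0 0 0 -1 0'; python3 s.py
```

```text
t: 8.33
position: [519.7, 448.3, 107.3]
ee_rot: [3.137, -0.004, 2.705]
force: [0.9, -1.2, -0.6]
gripper_width: 9.8
turned 0.538 pos [519.7 448.3 107.3] F [ 0.9 -1.2 -0.6] T [-0.07 -0.22 -0.07] w 9.8 q6 -0.54
```

```bash
python3 -m handwheel '0 0 0 -0.5 0;0 0 0 -1 0;0 0 0 -1 0'; python3 s.py
```

```text
t: 8.58
position: [519.4, 448.3, 108.0]
ee_rot: [3.138, -0.004, 2.705]
force: [-0.6, 0.5, -1.3]
gripper_width: 10.0
turned 0.538 pos [519.4 448.3 108. ] F [-0.6  0.5 -1.3] T [ 0.08 -0.19  0.02] w 10.0 q6 -0.54
```

It rose 4.3 mm at about its own weight (−1.3 N), so the thread is free after about 0.5 rad. Lifting straight up.

```bash
python3 -m handwheel '0 0 0 -2 0;0 0 0 -4 0;0 0 0 -7 0;0 0 0 -10 0;0 0 0 -14 0;0 0 0 -18 0'; python3 s.py;  python3 -m handwheel '0 0 0 -10 0;0 0 0 -25 0;0 0 0 -40 0;0 0 0 -50 0;0 0 0 -50 0;0 0 0 -50 0'; python3 s.py; python3 - <<'E'
from h import *
b=capture('side');save(cv2.resize(b[130:290,110:330],None,fx=3.5,fy=3.5,interpolation=2),'lift.png')
E
```

```text
t: 9.08
position: [519.5, 448.2, 126.7]
ee_rot: [3.138, -0.004, 2.705]
force: [0.2, 0.8, -1.5]
gripper_width: 10.0
turned 0.538 pos [519.5 448.2 126.7] F [ 0.2  0.8 -1.5] T [ 0.06 -0.09  0.05] w 10.0 q6 -0.54
t: 9.58
position: [520.3, 448.4, 178.4]
ee_rot: [3.135, -0.003, 2.705]
force: [0.3, -0.7, -1.3]
gripper_width: 9.9
turned 0.538 pos [520.3 448.4 178.4] F [ 0.3 -0.7 -1.3] T [ 0.08 -0.15  0.07] w 9.9 q6 -0.54
```

View pics/lift.png

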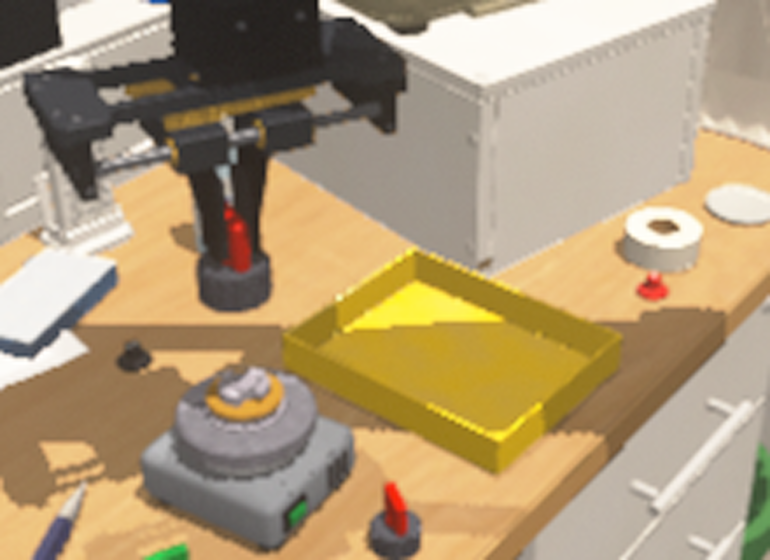

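The picture shows the nut hanging upright in the fingers at (235,275), the bare spindle on the stand and the tray undisturbed. Now I'll carry it over the tray's centre.

```bash
python3 -m handwheel '0 -2 -10 0 0;0 -6 -27 0 0;0 -11 -50 0 0;0 -16 -74 0 0;0 -21 -98 0 0;0 -26 -122 0 0;0 -31 -146 0 0;0 -36 -166 0 0;0 -38 -177 0 0;0 -38 -177 0 0;0 -38 -177 0 0'; python3 s.py; python3 -m handwheel '0 0 0 20 0;0 0 0 45 0;0 0 0 70 0;0 0 0 95 0;0 0 0 115 0;0 0 0 128 0;0 0 0 132 0;0 0 0 132 0;0 0 0 132 0'; python3 s.py
```

```text
t: 10.55
position: [479.2, 271.5, 175.7]
ee_rot: [3.137, -0.004, 2.704]
force: [0.2, 1.0, -1.2]
gripper_width: 9.9
turned 0.539 pos [479.2 271.5 175.7] F [ 0.2  1.  -1.2] T [ 0.04 -0.17  0.01] w 9.9 q6 -0.77
t: 11.3
position: [479.7, 273.0, 44.5]
ee_rot: [3.136, -0.004, 2.705]
force: [-0.1, 0.3, -1.7]
gripper_width: 9.9
turned 0.539 pos [479.7 273.   44.5] F [-0.1  0.3 -1.7] T [ 0.04 -0.19 -0.01] w 9.9 q6 -0.77
```

Rim should be about 11 mm above the floor. I'll lower by feel.

```bash
python3 -m handwheel '0 0 0 2 0;0 0 0 4 0;0 0 0 6 0;0 0 0 8 0;0 0 0 8 0;0 0 0 8 0'; python3 s.py; python3 -m handwheel '0 0 0 1 0;0 0 0 1.5 0;0 0 0 2 0;0 0 0 2 0'; python3 s.py
```

```text
t: 11.8
position: [479.6, 272.9, 36.4]
ee_rot: [3.136, -0.004, 2.704]
force: [-0.2, -0.6, -0.3]
gripper_width: 9.9
turned 0.539 pos [479.6 272.9  36.4] F [-0.2 -0.6 -0.3] T [ 0.08 -0.16 -0.03] w 9.9 q6 -0.77
t: 12.13
position: [479.5, 272.9, 34.3]
ee_rot: [3.136, -0.004, 2.704]
force: [-0.6, -0.3, -1.4]
gripper_width: 9.6
turned 0.539 pos [479.5 272.9  34.3] F [-0.6 -0.3 -1.4] T [ 0.08 -0.1   0.  ] w 9.6 q6 -0.77
```

```bash
python3 -m handwheel '0 0 0 0.5 0;0 0 0 1 0;0 0 0 1 0'; python3 s.py; python3 -m handwheel '0 0 0 0.5 0;0 0 0 1 0;0 0 0 1 0'; python3 s.py
```

```text
t: 12.38
position: [479.4, 272.9, 33.2]
ee_rot: [3.136, -0.004, 2.704]
force: [-0.5, -0.4, -0.8]
gripper_width: 9.8
turned 0.539 pos [479.4 272.9  33.2] F [-0.5 -0.4 -0.8] T [ 0.06 -0.15  0.01] w 9.8 q6 -0.77
t: 12.63
position: [479.5, 273.0, 32.5]
ee_rot: [3.136, -0.004, 2.705]
force: [-0.7, 0.3, 1.6]
gripper_width: 9.5
turned 0.539 pos [479.5 273.   32.5] F [-0.7  0.3  1.6] T [-0.04  0.09 -0.01] w 9.5 q6 -0.77
```

```bash
python3 -m handwheel '0 0 0 0.5 0;0 0 0 0.7 0;0 0 0 0.7 0'; python3 s.py; python3 -m handwheel '0.15 0 0 0 0;0.2 0 0 0 0;0.25 0 0 0 0;0.3 0 0 0 0;0.35 0 0 0 0;0.35 0 0 0 0' 5; python3 s.py
```

```text
t: 12.88
position: [479.6, 273.0, 32.4]
ee_rot: [3.137, -0.004, 2.705]
force: [-2.9, -0.1, 5.9]
gripper_width: 9.7
turned 0.539 pos [479.6 273.   32.4] F [-2.9 -0.1  5.9] T [-0.22  0.41 -0.08] w 9.7 q6 -0.77
t: 13.38
position: [479.5, 273.0, 32.3]
ee_rot: [3.137, -0.004, 2.705]
force: [-0.1, 0.4, -0.4]
gripper_width: 28.3
turned 0.539 pos [479.5 273.   32.3] F [-0.1  0.4 -0.4] T [ 0.15 -0.15 -0.04] w 28.3 q6 -0.77
```

Contact at 5.9 N, then released. I'll withdraw straight up, move aside enough to see, and check.

```bash
python3 -m handwheel '0.35 0 0 -8 0;0.35 0 0 -20 0;0.35 0 0 -40 0;0.35 0 0 -65 0;0.35 0 0 -95 0;0.35 0 0 -125 0;0.35 0 0 -150 0;0.35 0 0 -170 0;0.35 0 0 -170 0;0.35 0 0 -170 0'; python3 s.py; python3 - <<'E'
from h import *
b=capture('side');i=camera_info('side')
hsv=cv2.cvtColor(b,cv2.COLOR_RGB2HSV)
red=(((hsv[...,0]<8)|(hsv[...,0]>172))&(hsv[...,1]>150)&(hsv[...,2]>80)).astype(np.uint8)
k,l,st,c=cv2.connectedComponentsWithStats(red)
for j in range(1,k):
    if st[j,4]>20 and st[j,0]<320 and st[j,1]>150: print(st[j],c[j],ray(i,c[j],42).round())
s=.64
for p in ((358,317),(299,352),(448,352),(395,395)): pass
save(cv2.resize(b[150:290,140:330],None,fx=4,fy=4,interpolation=2),'end.png')
E
```

```text
t: 14.22
position: [480.9, 272.4, 204.9]
ee_rot: [3.133, -0.001, 2.705]
force: [-0.3, -0.6, -0.2]
gripper_width: 30.6
turned 0.539 pos [480.9 272.4 204.9] F [-0.3 -0.6 -0.2] T [ 0.05 -0.1  -0.04] w 30.6 q6 -0.77
[292 209   9   7  40] [295.925 212.225] [400. 147.  42.]
[239 217   9  16 112] [242.91071429 224.45535714] [477. 274.  42.]
[220 268   6  15  71] [222.3943662  274.94366197] [406. 444.  42.]
```

View pics/end.png

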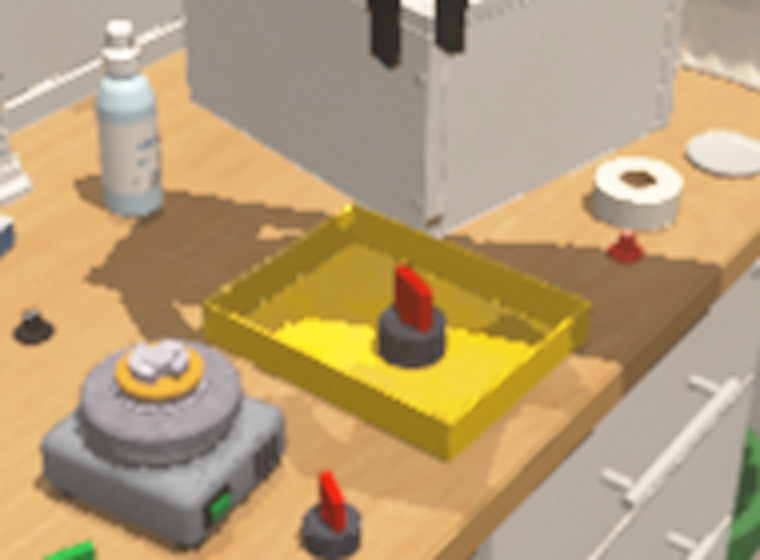

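The nut stands upright near the tray's middle at (410,325) in the crop. The gripper is clear and the bystanders haven't moved. Handing in.

```bash
python3 -c "
from rig import workorder
print(workorder.hand_in())"; python3 s.py
```

```text
the job is handed in; nothing more can be done
None
the job is handed in; nothing more can be done
```

The nut is off the stand and standing upright in the yellow job tray, and the job is handed in at about 14 s. `hand_in` gives no verdict, so this rests on my own checks.

- **Loosening:** I turned the nut clockwise by about 0.54 rad in small steps, with light pull tests from 0.35 rad on. The strongest pull was 5.7 N. At 0.54 rad it rose more than 4 mm under little more than its own weight, so I lifted it straight off.
- **Placing:** I lowered it by feel to first contact, about 6 N, and then let go. It cannot have fallen any noticeable distance.
- **Last checks:** The final side picture puts the nut at about (477, 274) mm, with the tray centre at about (489, 270) mm, well inside the limits. The small red part by the pads stayed at the same pixels. The pads, lens and tray look unmoved by eye; I did not re-measure them.
- **Disagreement:** The far cameras gave the wing's angle as about 12°, and the close wrist views gave about 5.5°. I used the wrist value, and the grip closed to 9.9 mm on the 10 mm wing.

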